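Put the ophthalmoscope away in the drawer

ROBOT

A 7-joint arm with a two-finger parallel gripper is mounted at the origin on the work surface. World frame = base frame: x ahead of the robot, y to its left, z up, the work surface at z = 0. Lengths are in m, angles in rad, forces in N, time in s.
With the tool pointing down it reaches from about 0.425 to 0.925 m from the base axis. Payload 6.8 kg.
Tool frame: the origin (TCP) lies on the front face of the gripper's body, between the roots of the fingers; the fingertips stand 73 mm ahead of it and the grasp point (between the pads) lies 54 mm ahead of it (env.nose_length is the distance from the TCP to the fingertips, in m); z points along the fingers, y is the direction in which the jaws open and shut (so a half turn about z gives the same grasp; the last joint's range is limited). The gripper opens to 85 mm and grips with 20 to 120 N. Pads are 22 mm wide; open, the fingers measure 114 mm over their backs; the gripper's body (76 mm by 85 mm) begins 54 mm behind the grasp point. The pads swing forward as they close: fully open they stand 13 mm farther back than shut.
Start: joints at [1.168, 0.477, 0.022, 1.555, -0.011, 1.109, -0.083], TCP at [0.196, -0.646, 0.304] pointing down, gripper open.
Joint ranges: [-2.96, 2.96], [-0.34, 2.1], [-1.41, 1.46], [0.24, 2.44], [-1.37, 4.51], [0.17, 1.92], [-2.96, 2.96]. Speed limits (rad/s): [2.39, 2.39, 3.14, 3.14, 3.14, 3.14, 3.14].

INTERFACE

Orientations are given as a unit quaternion [w, x, y, z].
In Python, from cell import env, kin, camera, calibration, job gives the robot as it stands. The module is installed in compiled form; this text tells all that it offers. Calls block until the motion is done:
- env.reach(position, orientation): joint-space move of the TCP to a pose.
- env.movel(position, velocity=0.15, rot=None, stop_force=None): straight line of the TCP; rot=None keeps the orientation; velocity is the mean speed in m/s. With stop_force (N) it stops when the force on the tool has changed by that much, and returns True; else False.
- env.goto_joints(angles): joint-space move.
- env.grip(opening, f_grip=None): finger opening in m; f_grip is the grip in N (None keeps the last); returns when the fingers have stopped.
- env.dwell(seconds).
- kin.inverse_kinematics(position, orientation): joint angles nearest the present ones, or None.
- env.get_state(): the state.
- camera(name): name is "side" or "top"; returns (picture, depth): 384x512x3 uint8, blue, green, red; 384x512 float32, m along the optical axis (not along the pixel's ray), 0 where there is no reading.
- calibration(name): a dict with "fx", "fy", "cx", "cy" (pixels), "rvec" (rotation vector, rad) and "tvec" (3), from world to camera coordinates, as OpenCV has them. Camera axes: x right, y down, z forward; pixel columns grow to the right and rows downward; lengths in m; the calibration is good to about 2 mm. A picture is of the moment at which its call begins. calibration takes no time and is no camera call.
A pose or a line that the arm cannot do raises env.PlanningError and nothing moves.
- job.job_done(): hands the job in, once; it reports no verdict.
The state is a dict: "time": time; "qpos": joint angles; "joint_velocities": joint speeds; "joint_torque": joint torques, N m; "tcp_pos": TCP position; "orientation": TCP orientation; "force": force on the tool from outside, world axes, zero at the start; "torque": the same for the moment, N m; "opening": finger opening in m.
Only numpy, scipy, OpenCV 4.12 (cv2) and the standard library are available. Lean on these libraries where they do the work, as an engineer would, in place of code of your own. Each camera call takes 0.05 s, during which the arm holds its last target. There are 200 camera calls.

TASK

The ophthalmoscope (the instrument with the broad head and round lens dial) is lying in the charging cradle: take it out and lay it in the wide lane of the partly open desk drawer (draw it out further if you need the room), the whole of it on the drawer floor with its head to the back and its handle towards the front, then push the drawer fully shut. Only its head can be got hold of in the cradle, and the head has to go in under the cabinet top, so change your grip on the way (the mat is clear for that); never let it fall. Leave the retinoscope in the cradle and everything else on the desk where it is.

Things in the scene. Friction and masses are not known exactly. Their poses are not given: they have to be found in the camera images.
- oph_mid (a point): Middle of the ophthalmoscope, half-way along and up. Black, 190 mm long, 30 mm thick, about 170 g, flat in either cradle bay. x axis from tail to head, z up. Handle: square bar 30 x 30 mm, x = -95 to +23; neck 18 mm across, +23 to +43; head: broad block 44 mm wide (y), +43 to +95, with a round grey lens dial on top. Heaviest in the handle (centre of mass near x = -18 mm).
- oph_head (a point): Centre of the ophthalmoscope's head, 69 mm from oph_mid along x; same axes. The place to take it while it is in the cradle (44 mm wide across y, flat sides 52 mm long).
- ret_mid (a point): Middle of the retinoscope, a like black instrument, 198 mm long with the same handle but a slim head 22 mm wide with a steel sleeve ring; lies in the other cradle bay. Its point is 95 mm from the tail and half-way up; x axis to its head. Leave it.
- cradle: White two-bay charging cradle, fixed, 142 (x) by 166 by 50 mm high. Origin: centre of its underside, z up. Grooves along x at y = +45 and -45 mm, 34 mm wide, floor 18 mm above the desk, open above and at the +x end. Handles lie sunk, their tops 2 mm under the walls' tops; heads stick out past the +x end (head centre about 107 mm from the origin, 33 mm above the desk).
- mat: Clear grey cloth-faced instrument mat, fixed, 250 mm (x) by 130 mm (y), 2 mm thick. Origin: centre of its underside on the desk. Room to lay the instrument down lengthwise and change grip.
- lane (a point): Point on the floor of the drawer's wide lane, at its front end (inner face of the drawer front), on its centre line; moves with the drawer. x points to the drawer's back (the way it shuts), z up. Lane inside: 235 mm long (x 0 to 235), 104 wide (y -52 to +52), floor 18 mm above the desk. Drawer front: 16 mm thick, top 54 mm above this floor; right wall 45, partition at +y 40 mm.
- handle (a point): Middle of the steel bar handle of the drawer front, a bar 100 mm long along y, 35 mm before the drawer front, 46 mm above the desk. Same axes as lane. Pushing it along +x shuts the drawer.
- drawer (a joint): How far the drawer is pulled out, in m: 0 is shut, 0.140 the stop. It starts 0.08 to 0.14 m out, slides with about 3 N of friction, stays where it is left, and can be drawn on by the bar or by the inside of its front.
- top_edge (a point): Middle of the upper front edge of the cabinet's top; x axis to the back. White low fixed desk cabinet: top 14 mm thick, 194 wide (y), 300 deep (x from here back), upper side 96 mm above the desk, underside 64 mm above the lane floor; carton of gloves on its far half, up to 170 mm. Of the lane only the front is open from above, as far from the drawer front as the drawer is out; the rest is under this top.
- lens: Hand-held condensing lens, black ring 58 mm across, 31 mm high, beyond the mat. Origin: centre of its underside. Leave it.
- dropper: White dropper bottle, 30 mm across, 62 mm tall, beyond the mat. Origin: centre of its underside. Leave it.
- occluder: Black eye occluder paddle 200 mm long, 6 to 8 mm thick, lying flat beyond lens and dropper bottle. Leave it.
- jar: Glass jar with a steel lid, 56 mm across, 85 mm tall, to the left of the cabinet. Origin: centre of its underside. Leave it.
Not all that is in view belongs to the job. Leave any pink or yellow look-alike of the part that bears oph_mid alone.

How it is judged:
By the outcome, as a careful person would: the job done as asked, in the order asked, and still so for the second after the job is handed in, with the robot touching nothing.
It also fails if it takes over 72 s, if anything falls off the work surface, if the arm or the gripper's body presses on something with over 40 N, if the wrist force passes 120 N, or if a joint passes its speed limit or range.

## Working session

There is one attempt and no reset: what is moved stays moved. The work goes in short steps, each a Python script; the robot and the scene stay as the last script left them, time stands still between calls to the robot, and variables do not carry over. Pictures are saved under pics/ and viewed, about 8 in all and at most 12, crops included, and the job is handed in when it is done.

```bash
mkdir -p pics
cat > h.py <<'E'
import numpy as np, cv2
from cell import env, kin, camera, calibration, job
from scipy.spatial.transform import Rotation as R
def cal(n):
    c=calibration(n); K=np.array([[c['fx'],0,c['cx']],[0,c['fy'],c['cy']],[0,0,1.]])
    Rm=cv2.Rodrigues(np.array(c['rvec'],float))[0]; return K,Rm,np.array(c['tvec'],float).ravel()
def cloud(n,d):
    K,Rm,t=cal(n); v,u=np.mgrid[:d.shape[0],:d.shape[1]]
    p=np.stack([(u-K[0,2])/K[0,0]*d,(v-K[1,2])/K[1,1]*d,d],-1)
    w=(p-t)@Rm; w[d==0]=np.nan; return w
def ray(n,u,v,z):
    K,Rm,t=cal(n); o=-Rm.T@t; r=Rm.T@np.linalg.inv(K)@[u,v,1]
    return o+r*(z-o[2])/r[2]
def proj(n,p):
    K,Rm,t=cal(n); q=K@(Rm@np.asarray(p)+t); return q[:2]/q[2]
def snap(tag,names=('top','side')):
    o={}
    for n in names:
        im,d=camera(n); o[n]=(im,d); np.savez(f'{tag}_{n}.npz',im=im,d=d); cv2.imwrite(f'pics/{tag}_{n}.png',im)
    return o
def load(tag,n):
    f=np.load(f'{tag}_{n}.npz'); return f['im'],f['d']
def quat(yaw,tilt=0):
    # tool down, tool y axis (jaws) at world angle yaw ; tilt about jaw axis
    y=np.array([np.cos(yaw),np.sin(yaw),0]); z=np.array([0,0,-1.]); x=np.cross(y,z)
    r=R.from_matrix(np.stack([x,y,z],1)); r=R.from_rotvec(tilt*y)*r
    q=r.as_quat(); return [q[3],q[0],q[1],q[2]]
def st(): 
    s=env.get_state(); print('t',round(s['time'],2),'tcp',np.round(s['tcp_pos'],4),'F',np.round(s['force'],1),'op',round(s['opening'],4),'q',np.round(s['qpos'],2)); return s
E
python3 - <<'E'
from h import *
o=snap('a')
for n in o:
    K,Rm,t=cal(n); print(n,K[0,0],-Rm.T@t,Rm[2])
    im,d=o[n]; print((d==0).mean())
st()
E
```

```text
top 418.94471481865054 [0.45377124 0.00257748 1.10170192] [ 0.09657393  0.02541679 -0.99500124]
0.0038350423177083335
side 423.02518488799785 [0.07595783 0.46715646 0.78281697] [ 0.47266285 -0.46406758 -0.74915359]
0.004053751627604167
t 0.1 tcp [ 0.196  -0.6455  0.303 ] F [ 0.4  0.8 -0.5] op 0.0855 q [ 1.17  0.48  0.02  1.56 -0.01  1.11 -0.08]
```

View pics/a_top.png

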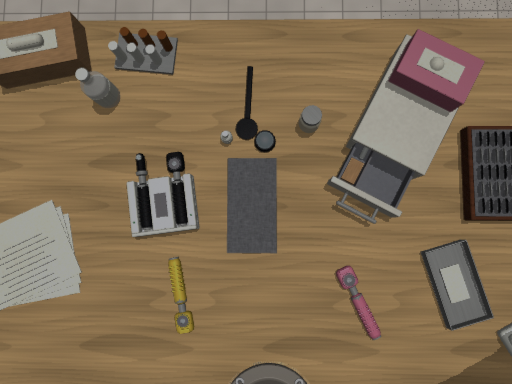

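View pics/a_side.png

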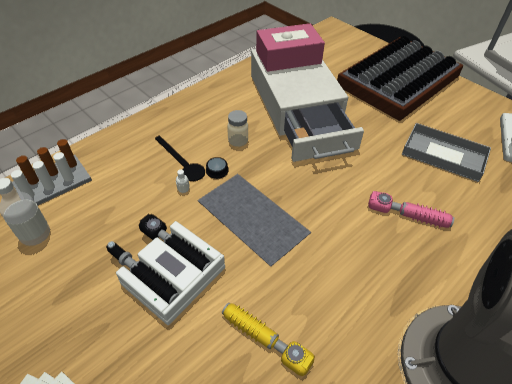

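Top view: cradle at about (162,205), with the ophthalmoscope in its right bay (head about (176,160)) and the retinoscope in the left. The mat is at (252,205) and the drawer at (375,180), opening down-left. Yellow and pink decoys are clear of the work. Now I'll measure.

Run:
```python
from h import *
im,d=load('a','top'); w=cloud('top',d); v,u=np.mgrid[:384,:512]
hsv=cv2.cvtColor(im,cv2.COLOR_BGR2HSV)
def box(u0,u1,v0,v1): return (u>=u0)&(u<=u1)&(v>=v0)&(v<=v1)
def rect(m,name,z=None):
    n,l,s,c=cv2.connectedComponentsWithStats(m.astype(np.uint8)); k=1+np.argmax(s[1:,4]); m=l==k
    pix=np.argwhere(m)[:,::-1]
    p=w[m] if z is None else np.array([ray('top',a,b,z) for a,b in pix])
    r=cv2.minAreaRect((p[:,:2]*1000).astype(np.float32)); 
    print(name,len(p),'c',np.round(r[0],1),'size',np.round(r[1],1),'ang',round(r[2],2),'z',np.nanmedian(w[m][:,2]).round(4)); return m,p,cv2.boxPoints(r)
z=w[...,2]
rect((hsv[...,2]>150)&(hsv[...,1]<60)&box(120,205,170,240)&(z>.04),'cradle',.05)
rect((hsv[...,1]<60)&(hsv[...,2]<130)&box(215,290,150,260)&(z<.012),'mat',.002)
dark=(hsv[...,2]<75)
m,p,_=rect(dark&box(163,190,148,178)&(z>.03),'head',.048)
m,p,_=rect(dark&box(163,190,148,228)&(z>.03),'oph',.048)
m,p,_=rect(dark&box(130,155,148,230)&(z>.025),'ret',.046)
top,p,b=rect((hsv[...,1]<60)&(hsv[...,2]>120)&box(335,460,35,175)&(z>.085)&(z<.108),'cabtop',.096);print(b.round(0))
print('front');m,p,b=rect((hsv[...,1]<60)&(hsv[...,2]>100)&box(325,405,140,220)&(z>.064)&(z<.08),'front',.072);print(b.round(0))
m,p,b=rect((hsv[...,1]<60)&box(330,385,195,225)&(z>.035)&(z<.062),'bar',.050);print(b.round(0))
crop=cv2.resize(im[125:230,325:425],None,fx=5,fy=5,interpolation=cv2.INTER_CUBIC)
c2=cv2.resize(im[140:245,120:210],None,fx=5,fy=5,interpolation=cv2.INTER_CUBIC)[:525]
cv2.imwrite('pics/crop1.png',cv2.resize(np.hstack([crop,c2]),(800,442)))
# heights in drawer
for a,b in [(380,185),(355,170),(370,190),(385,175),(400,185),(352,160),(365,180)]: print((a,b),w[b,a].round(3),im[b,a])
```

```text
cradle 1187 c [511.8 274.5] size [137.1 160.5] ang 7.84 z 0.0499Traceback (most recent call last):
  File "<stdin>", line 13, in <module>
  File "<stdin>", line 8, in rect
  File "h.py", line 12, in ray
    K,Rm,t=cal(n); o=-Rm.T@t; r=Rm.T@np.linalg.inv(K)@[u,v,1]
           ~~~^^^
  File "h.py", line 5, in cal
    c=calibration(n); K=np.array([[c['fx'],0,c['cx']],[0,c['fy'],c['cy']],[0,0,1.]])
ValueError: time passes only in moves, steps and waits
```

```bash
sed -i 's/^def cal(n):/import functools\n@functools.lru_cache(None)\ndef cal(n):/' h.py
cat > m.py <<'E'
from h import *
im,d=load('a','top'); w=cloud('top',d); v,u=np.mgrid[:384,:512]
hsv=cv2.cvtColor(im,cv2.COLOR_BGR2HSV)
def box(u0,u1,v0,v1): return (u>=u0)&(u<=u1)&(v>=v0)&(v<=v1)
def rect(m,name,z=None):
    n,l,s,c=cv2.connectedComponentsWithStats(m.astype(np.uint8)); k=1+np.argmax(s[1:,4]); m=l==k
    pix=np.argwhere(m)[:,::-1]
    p=w[m] if z is None else np.array([ray('top',a,b,z) for a,b in pix])
    r=cv2.minAreaRect((p[:,:2]*1000).astype(np.float32)); 
    print(name,len(p),'c',np.round(r[0],1),'size',np.round(r[1],1),'ang',round(r[2],2),'z',np.nanmedian(w[m][:,2]).round(4)); return m,p,cv2.boxPoints(r)
z=w[...,2]
E
cat > m2.py <<'E'
from m import *
rect((hsv[...,2]>150)&(hsv[...,1]<60)&box(120,205,170,240)&(z>.04),'cradle',.05)
rect((hsv[...,1]<60)&(hsv[...,2]<130)&box(215,290,150,260)&(z<.012),'mat',.002)
dark=(hsv[...,2]<75)
m,p,_=rect(dark&box(163,190,148,178)&(z>.03),'head',.048)
m,p,_=rect(dark&box(163,190,148,228)&(z>.03),'oph',.048)
m,p,_=rect(dark&box(130,155,148,230)&(z>.025),'ret',.046)
top,p,b=rect((hsv[...,1]<60)&(hsv[...,2]>120)&box(335,460,35,175)&(z>.085)&(z<.108),'cabtop',.096);print(b.round(0))
print('front');m,p,b=rect((hsv[...,1]<60)&(hsv[...,2]>100)&box(325,405,140,220)&(z>.064)&(z<.08),'front',.072);print(b.round(0))
m,p,b=rect((hsv[...,1]<60)&box(330,385,195,225)&(z>.035)&(z<.062),'bar',.050);print(b.round(0))
crop=cv2.resize(im[125:230,325:425],None,fx=5,fy=5,interpolation=cv2.INTER_CUBIC)
c2=cv2.resize(im[140:245,120:210],None,fx=5,fy=5,interpolation=cv2.INTER_CUBIC)[:525]
cv2.imwrite('pics/crop1.png',cv2.resize(np.hstack([crop,c2]),(800,442)))
for a,b in [(380,185),(355,170),(370,190),(385,175),(400,185),(352,160),(365,180)]: print((a,b),w[b,a].round(3),im[b,a])
E
python3 m2.py
```

```text
cradle 1187 c [511.8 274.5] size [137.1 160.5] ang 7.84 z 0.0499
mat 4663 c [515.  47.] size [247.6 129.7] ang 0.16 z 0.0017
head 243 c [620.  241.7] size [53.6 44.4] ang 7.04 z 0.0465
oph 531 c [519.9 229.6] size [114.2  32.9] ang 7.88 z 0.046
ret 548 c [515.4 320.4] size [135.3  33.3] ang 7.86 z 0.0462
cabtop 5167 c [ 759.1 -353.7] size [192.1 296. ] ang 62.38 z 0.0952
[[ 583. -370.]
 [ 846. -507.]
 [ 935. -337.]
 [ 672. -200.]]
front
front 465 c [ 534.  -236.2] size [188.1  14.9] ang 62.35 z 0.0713
[[ 484. -316.]
 [ 497. -323.]
 [ 584. -156.]
 [ 571. -149.]]
bar 300 c [ 508.1 -227.1] size [118.1  41.6] ang 63.29 z 0.0495
[[ 463. -270.]
 [ 500. -289.]
 [ 553. -184.]
 [ 516. -165.]]
(380, 185) [ 0.566 -0.285  0.02 ] [89 85 84]
(355, 170) [ 0.603 -0.218  0.037] [ 70  99 128]
(370, 190) [ 0.553 -0.26   0.018] [91 86 86]
(385, 175) [ 0.592 -0.299  0.02 ] [91 86 85]
(400, 185) [ 0.567 -0.338  0.016] [58 55 54]
(352, 160) [ 0.628 -0.211  0.038] [ 67  96 125]
(365, 180) [ 0.579 -0.248  0.017] [92 87 87]
```

View pics/crop1.png

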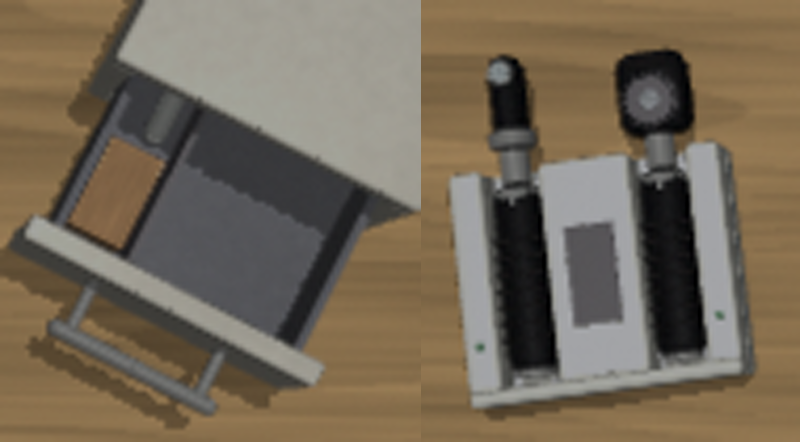

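The crop shows the lane right of the dark partition (a brown block sits in the narrow lane, the wide lane is empty). The ophthalmoscope has its dial up, and its head sits clear of the cradle end. Next I'll get the lane centre line and check reachability of the whole plan.

```bash
cat >> h.py <<'E'
ex=np.array([np.cos(np.radians(-27.55)),np.sin(np.radians(-27.55)),0]); ey=np.array([-ex[1],ex[0],0]); YD=np.radians(-27.55)
edge=np.array([.6265,-.2845,0])
E
python3 - <<'E'
from m import *
def L(p): q=np.array(p)-edge; return np.round([q@ex,q@ey,p[2]],4)
for a,b,zz in [(391,204.6,.018),(402.2,180.8,.018),(355.9,186.3,.058),(370.1,155.9,.058)]: print(L(ray('top',a,b,zz)))
# cross section from depth at middle of open part
q=w-edge; X=q@ex; Y=q@ey
for x0 in (-.03,-.06):
    m=(abs(X-x0)<.004)&(abs(Y)<.13); o=np.argsort(Y[m]); print(x0,[(int(y*1000),int(h*1000)) for y,h in zip(Y[m][o],w[...,2][m][o])])
m=(abs(Y+.02)<.004)&(X<.0)&(X>-.2); o=np.argsort(X[m]); print('along',[(int(y*1000),int(h*1000)) for y,h in zip(X[m][o],w[...,2][m][o])])
m=(abs(w[...,2]-.05)<.006)&(X<-.13)&(X>-.18)&(abs(Y)<.1); print('bar',np.median(X[m]),Y[m].min(),Y[m].max())
E
```

```text
[-0.0849 -0.0761  0.018 ]
[-0.0163 -0.0743  0.018 ]
[-0.092   0.0299  0.058 ]
[-0.007  0.033  0.058]
-0.03 [(-129, 0), (-128, 0), (-128, -1), (-126, 0), (-125, 0), (-124, -3), (-123, 1), (-123, -2), (-122, -1), (-121, -1), (-120, -1), (-119, 0), (-118, -1), (-117, 0), (-117, 0), (-116, -1), (-114, 3), (-113, 0), (-113, -2), (-113, 2), (-111, -1), (-111, -1), (-109, 2), (-108, 2), (-108, -1), (-108, 0), (-106, 0), (-106, -2), (-105, 0), (-104, 0), (-102, 2), (-102, 0), (-102, 0), (-100, 1), (-100, -2), (-99, 0), (-99, -2), (-98, -1), (-97, -3), (-96, 1), (-80, 59), (-80, 63), (-79, 60), (-78, 58), (-78, 64), (-78, 61), (-76, 62), (-76, 62), (-76, 57), (-75, 44), (-75, 44), (-75, 25), (-75, 49), (-75, 64), (-75, 22), (-75, 37), (-75, 56), (-75, 42), (-75, 33), (-75, 61), (-74, 38), (-74, 19), (-74, 16), (-74, 31), (-74, 56), (-73, 17), (-73, 17), (-72, 14), (-71, 15), (-71, 15), (-69, 15), (-67, 15), (-67, 17), (-66, 16), (-65, 17), (-65, 18), (-64, 15), (-63, 16), (-62, 13), (-60, 19), (-59, 16), (-58, 15), (-58, 21), (-56, 20), (-56, 17), (-55, 19), (-55, 17), (-54, 12), (-53, 17), (
[... 7484 characters left out ...]
(-46, 15), (-45, 13), (-45, 16), (-44, 18), (-44, 17), (-43, 19), (-41, 15), (-41, 19), (-40, 20), (-40, 14), (-39, 19), (-38, 18), (-37, 19), (-36, 17), (-35, 18), (-34, 15), (-33, 17), (-32, 16), (-32, 15), (-31, 23), (-31, 16), (-29, 17), (-28, 15), (-27, 15), (-26, 17), (-26, 15), (-25, 15), (-24, 19), (-23, 16), (-23, 16), (-21, 15), (-21, 19), (-21, 18), (-20, 19), (-19, 16), (-18, 17), (-17, 16), (-16, 15), (-15, 15), (-15, 19), (-14, 17), (-14, 20), (-13, 19), (-11, 17), (-11, 16), (-10, 17), (-9, 18), (-8, 16), (-7, 16), (-6, 15), (-6, 19), (-5, 18), (-4, 16), (-3, 16), (-2, 20), (-2, 15), (-2, 18), (0, 16), (0, 18)]
bar -0.14721418053197333 -0.05489895952731959 0.054496995790562115
```

```bash
cat >> h.py <<'E'
def D(x,y,z): return edge+x*ex+y*ey+np.array([0,0,z])
def ori(yaw,tilt=0.,flip=0):
    """object x axis at yaw; jaws along object y; tilt>0 = object head pitched down"""
    m=R.from_euler('z',yaw)*R.from_euler('y',tilt)*R.from_matrix(np.diag([1,-1,-1.]))
    if flip: m=m*R.from_euler('z',np.pi)
    return m
def q4(r): q=r.as_quat(); return [q[3],q[0],q[1],q[2]]
def tcp(P,r,a=.054): return np.asarray(P)-a*r.apply([0,0,1])
def goP(P,r,v=.15,a=.054,sf=None): return env.movel(tcp(P,r,a),velocity=v,rot=q4(r),stop_force=sf)
E
python3 - <<'E'
from h import *
yo=np.radians(7.6)
h=np.array([.620,.242,0])-.005*np.array([np.cos(yo),np.sin(yo),0])
T=np.radians(15)
for name,P,y,t in [('hook',D(-.07,-.01,.05),YD,0),('pull',D(-.13,-.01,.05),YD,0),('head',h+[0,0,.038],yo,0),('headup',h+[0,0,.16],yo,0),('mat',[.594,.047,.024],0,0),('matup',[.594,.047,.15],0,0),
  ('regrip',[.51,.047,.024],0,-T),('regripup',[.51,.047,.15],0,-T),('insert',D(-.06,-.023,.08),YD,0),('hi',D(-.14,-.023,.2),YD,0),('low',D(-.04,-.023,.041),YD,-T),('push0',D(-.22,-.01,.055),YD,0),('push1',D(-.07,-.01,.055),YD,0)]:
    for f in (0,1):
        r=ori(y,t,f); q=kin.inverse_kinematics(tcp(P,r),q4(r)); print(name,f,None if q is None else np.round(q,2))
st()
E
```

```text
hook 0 [ 0.32  0.63  0.03  1.84 -0.02  0.68 -1.7 ]
hook 1 [ 0.72  0.69 -0.53  1.81  0.47  0.78  1.04]
pull 0 [ 0.31  0.56  0.01  1.98 -0.01  0.6  -1.73]
pull 1 [ 0.72  0.61 -0.52  1.95  0.46  0.7   1.01]
head 0 [-0.16  0.74 -0.43  1.71  0.41  0.79 -2.23]
head 1 [ 0.03  0.83 -0.74  1.69  0.68  0.9   0.72]
headup 0 [-0.03  0.62 -0.63  1.64  0.42  1.02 -2.23]
headup 1 [ 0.24  0.83 -1.12  1.62  0.79  1.21  0.65]
mat 0 [ 0.05  0.66 -0.3   1.88  0.31  0.65 -2.02]
mat 1 [ 0.37  0.78 -0.76  1.86  0.73  0.81  0.8 ]
matup 0 [ 0.16  0.5  -0.46  1.82  0.28  0.89 -1.99]
matup 1 [ 0.4   0.58 -0.79  1.8   0.49  0.97  0.97]
regrip 0 [-0.74  0.59  0.6   2.31 -1.33  0.26 -0.54]
regrip 1 [-0.15  0.5  -0.12  2.27  0.8   0.17  0.54]
regripup 0 [ 0.23  0.29 -0.55  2.19  0.47  0.5  -2.24]
regripup 1 [ 0.75  0.52 -1.21  2.16  0.93  0.74  0.52]
insert 0 [ 0.34  0.6   0.02  1.8  -0.02  0.74 -1.68]
insert 1 [ 0.75  0.66 -0.54  1.77  0.44  0.83  1.09]
hi 0 [ 0.38  0.33 -0.05  1.91  0.02  0.91 -1.73]
hi 1 [ 0.82  0.39 -0.6   1.88  0.26  0.95  1.19]
low 0 [ 0.26  0.6   0.11  1.97 -0.09  0.31 -1.63]
low 1 [ 0.7   0.64 -0.46  1.94  0.76  0.45  0.79]
push0 0 [ 0.32  0.45 -0.03  2.19  0.03  0.51 -1.79]
push0 1 [ 0.72  0.5  -0.52  2.16  0.44  0.59  0.97]
push1 0 [ 0.32  0.62  0.02  1.84 -0.02  0.69 -1.7 ]
push1 1 [ 0.72  0.68 -0.53  1.81  0.47  0.78  1.04]
t 0.1 tcp [ 0.196  -0.6455  0.303 ] F [ 0.4  0.8 -0.5] op 0.0855 q [ 1.17  0.48  0.02  1.56 -0.01  1.11 -0.08]
```

Run:
```python
from h import *
r=ori(YD)
env.reach(tcp(D(-.070,-.010,.15),r,.073),q4(r)); env.grip(0.0)
st()
print(goP(D(-.070,-.010,.030),r,.15,.073,8))
print(goP(D(-.135,-.010,.030),r,.06,.073,20)); st()
goP(D(-.120,-.010,.030),r,.1,.073)
goP(D(-.120,-.010,.20),r,.25,.073)
env.grip(.085)
yo=np.radians(7.6); r=ori(yo); h=np.array([.620,.242,0])-.005*np.array([np.cos(yo),np.sin(yo),0])
env.reach(tcp(h+[0,0,.15],r),q4(r)); st()
o=snap('b',('side','top'))
im,d=o['top']; w=cloud('top',d); q=w-edge; X=q@ex; Y=q@ey
m=(abs(w[...,2]-.072)<.006)&(abs(Y+.02)<.05)&(X<-.08)&(X>-.17); print('front X',np.percentile(X[m],[2,50,98]).round(4))
```

```text
t 2.8 tcp [ 0.5598 -0.2609  0.223 ] F [-0.2  0.3  0.3] op -0.0001 q [ 0.34  0.47 -0.01  1.77  0.    0.9  -1.72]
False
True
t 4.67 tcp [ 0.5103 -0.2351  0.1042] F [1.6 0.4 0.3] op -0.0001 q [ 0.33  0.56 -0.02  1.98  0.02  0.6  -1.75]
t 8.33 tcp [0.6159 0.2391 0.2042] F [-0.2 -0.5  1.1] op 0.085 q [-0.27  0.57 -0.27  1.66  0.18  0.94 -2.05]
front X [-0.1553 -0.1478 -0.1398]
```

View pics/b_side.png

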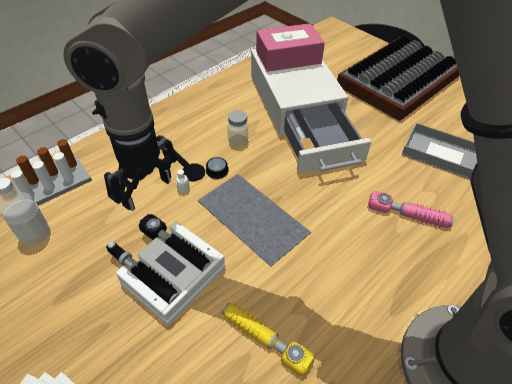

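The drawer is drawn out to its stop: inner front face at X = -0.140. The gripper hangs above the ophthalmoscope's head at about (150,225). Now the pick.

Run:
```python
from h import *
yo=np.radians(7.6); r=ori(yo); h=np.array([.620,.242,0])-.005*np.array([np.cos(yo),np.sin(yo),0])
print('touch',goP(h+[0,0,.038],r,.1,sf=6)); st()
env.grip(.03,80); st()
print(goP(h+[0,0,.060],r,.06)); st()
goP(h+[0,0,.15],r,.12); st()
snap('c',('side',))
```

```text
touch False
t 9.7 tcp [0.6155 0.2416 0.0928] F [ 0.  -1.5  0.2] op 0.0849 q [-0.3   0.71 -0.24  1.71  0.23  0.75 -2.09]
t 10.16 tcp [0.6153 0.2416 0.0927] F [-1.2 -0.2  5.9] op 0.0428 q [-0.3   0.71 -0.24  1.71  0.23  0.75 -2.09]
False
t 10.68 tcp [0.6154 0.2415 0.1146] F [-0.5  1.8 -0.7] op 0.0429 q [-0.29  0.68 -0.25  1.71  0.22  0.78 -2.08]
t 11.57 tcp [0.6145 0.2409 0.2031] F [-0.6  0.6 -1.7] op 0.0429 q [-0.27  0.57 -0.27  1.66  0.18  0.94 -2.05]
```

View pics/c_side.png

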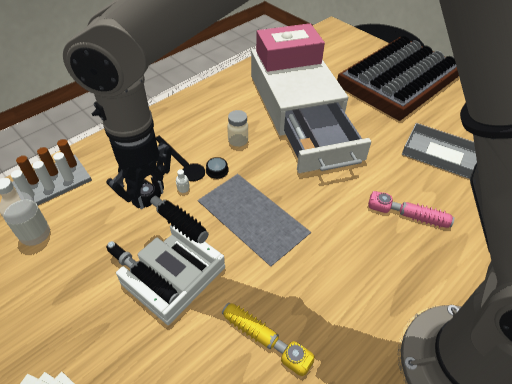

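The instrument is held level by the head, clear of the cradle, and the retinoscope hasn't moved. Next I'll lay it on the mat.

Run:
```python
from h import *
r=ori(0)
goP([.604,.047,.15],r,.15); goP([.604,.047,.045],r,.12); 
print(goP([.604,.047,.018],r,.03,sf=4)); st()
env.grip(.062); st()
goP([.604,.047,.16],r,.15)
r=ori(0,-np.radians(8)); goP([.44,.047,.20],r,.25)
o=snap('d',('top','side')); st()
im,d=o['top']; w=cloud('top',d)
m=(w[...,2]>.012)&(w[...,2]<.045)&(abs(w[...,1]-.047)<.08)&(w[...,0]>.41)&(w[...,0]<.66)
p=w[m]; print(len(p),cv2.minAreaRect((p[:,:2]*1000).astype(np.float32)),np.median(p[:,2]))
for a in np.arange(.42,.66,.02):
    s=p[abs(p[:,0]-a)<.01]; 
    if len(s): print(a.round(2),len(s),s[:,1].min().round(3),s[:,1].max().round(3),np.median(s[:,2]).round(3))
```

```text
True
t 14.81 tcp [0.6038 0.047  0.0768] F [-1.1  0.1  5.9] op 0.0427 q [-0.04  0.66 -0.19  1.86  0.2   0.64 -1.92]
t 15.13 tcp [0.6031 0.0468 0.076 ] F [ 0.4 -0.6 -0. ] op 0.0618 q [-0.04  0.66 -0.19  1.86  0.2   0.64 -1.92]
t 17.15 tcp [0.4339 0.0472 0.2533] F [ 0.6 -0.   0.2] op 0.0618 q [-0.01  0.11 -0.28  2.21  0.11  0.7  -1.93]
850 ((562.9379272460938, 48.00770568847656), (59.41911697387695, 206.20408630371094), 80.21987915039062) 0.030619010554589925
0.46 45 0.036 0.065 0.031
0.48 89 0.034 0.064 0.031
0.5 96 0.034 0.063 0.03
0.52 87 0.034 0.063 0.031
0.54 88 0.034 0.063 0.031
0.56 72 0.034 0.06 0.028
0.58 74 0.027 0.063 0.025
0.6 129 0.024 0.066 0.032
0.62 124 0.024 0.066 0.032
0.64 28 0.027 0.066 0.031
0.66 18 0.001 0.028 0.022
```

View pics/d_side.png

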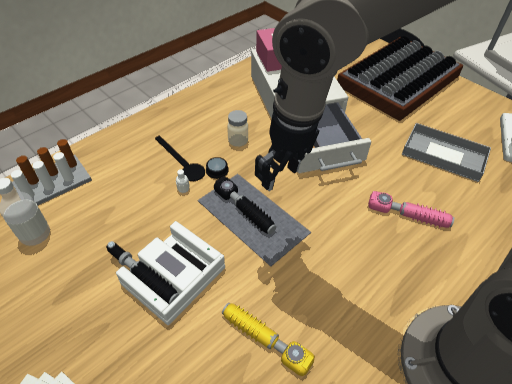

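It lies flat on the mat with its head end at x≈0.64, and the axis is turned about -1.3°. Next I'll regrip the handle near the centre of mass with an 8° pre-tilt and carry it to the drawer mouth.

```bash
cat >> h.py <<'E'
PT=np.radians(8); YL=-.023
def obj(xl,h,tdeg,yaw=YD):
    """tool pose from lane position of tail-bottom corner and head-down pitch"""
    t=np.radians(tdeg); rg=R.from_euler('y',t).apply([.075,0,.023])
    return D(xl-.140+rg[0],YL,.018+h+rg[2]), ori(yaw,t-PT)
E
python3 - <<'E'
from h import *
r=ori(np.radians(-1.3),-PT); g=np.array([.522,.0487,.025])
goP(g+[-.014,0,.1],r,.25); print(goP(g,r,.1,sf=6)); st()
env.grip(.02,80); st()
goP(g+[0,0,.06],r,.1); s=st()
goP(g+[0,0,.19],r,.2)
P,r=obj(5-.0,0.058,15) if 0 else obj((5-106.3)/1e3,(58+28.5+90)/1e3,15)
for k in [obj(.005,.058,15),obj(.020,.038,10),obj(.025,.010,2),obj(.025,.004,0)]: print(kin.inverse_kinematics(tcp(*k),q4(k[1])) is not None)
goP(P,r,.25); st()
snap('e',('side','top'))
E
```

```text
False
t 18.87 tcp [0.5148 0.0489 0.079 ] F [-0.4 -0.2  0.8] op 0.0622 q [-0.12  0.53 -0.14  2.16  0.32  0.34 -2.13]
t 19.26 tcp [0.5147 0.0489 0.0792] F [-2.7 -1.2  6.7] op 0.0288 q [-0.12  0.53 -0.14  2.16  0.32  0.34 -2.13]
t 20.01 tcp [0.5141 0.0487 0.1381] F [-0.6  0.1 -1.4] op 0.0284 q [-0.06  0.42 -0.21  2.13  0.26  0.48 -2.07]
True
True
True
True
t 22.1 tcp [ 0.4777 -0.2306  0.2509] F [ 0.2 -0.  -1.6] op 0.0286 q [ 0.38  0.35 -0.05  1.88 -0.    1.03 -1.71]
```

View pics/e_side.png

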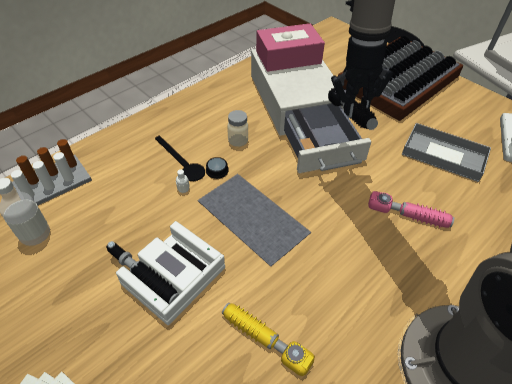

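The instrument is poised above the drawer mouth with its tail towards the camera at (365,120). I'll check the head's height and lateral position numerically, then insert.

Run:
```python
from h import *
im,d=load('e','top'); w=cloud('top',d); q=w-edge; X=q@ex+.14; Y=q@ey-YL
P,r=obj((5-106.3)/1e3,(58+28.5+90)/1e3,15)
ro=ori(YD,np.radians(15)); 
o=R.from_euler('yz',[0,0]); Rm=(R.from_euler('z',YD)*R.from_euler('y',np.radians(15)))
B=D((5-106.3)/1e3-.14,YL,.018+(58+28.5+90)/1e3)
m=(w[...,2]>.11)&(X>-.12)&(X<.14)&(abs(Y)<.06)
l=Rm.inv().apply(w[m]-B)   # object coords from tail bottom: expect top at z=.03
for a in np.arange(.12,.22,.01):
    s=l[(abs(l[:,0]-a)<.005)&(l[:,2]<.05)]
    if len(s): print(a.round(3),len(s),'y',s[:,1].min().round(3),s[:,1].max().round(3),'z',np.median(s[:,2]).round(4))
```

```text
0.13 6 y 0.006 0.009 z 0.0175
0.14 58 y 0.0 0.02 z 0.0225
0.15 60 y -0.005 0.022 z 0.0286
0.16 68 y -0.009 0.023 z 0.0288
0.17 70 y -0.015 0.022 z 0.0286
0.18 64 y -0.014 0.022 z 0.0281
0.19 17 y -0.006 0.018 z 0.0295
```

The pose matches prediction within about 2 mm. Inserting with force guards.

Run:
```python
from h import *
import sys
for k,v in [((-.1013,.0865,15),.12),((.005,.058,15),.1),((.020,.038,10),.06),((.025,.010,2),.05),((.025,.004,0),.03)]:
    P,r=obj(*k); hit=goP(P,r,v,sf=8); print(k,hit)
    if hit: st(); sys.exit()
P,r=obj(.025,-.004,0); print('floor',goP(P,r,.02,sf=3)); st()
snap('f',('side','top'))
```

```text
(-0.1013, 0.0865, 15) False
(0.005, 0.058, 15) False
(0.02, 0.038, 10) False
(0.025, 0.01, 2) False
(0.025, 0.004, 0) False
floor True
t 25.88 tcp [ 0.575  -0.2835  0.0953] F [ 0.4 -1.1  3.1] op 0.0282 q [ 0.36  0.63 -0.01  1.87  0.05  0.5  -1.74]
```

View pics/f_side.png

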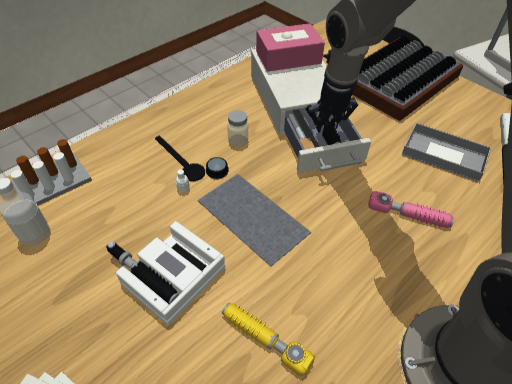

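It touched the floor within 1 mm of the predicted height. Release, retreat and look.

Run:
```python
from h import *
env.grip(.05); st()
P,r=obj(.025,.001,0); goP(P+[0,0,.12],r,.12); 
r=ori(YD); env.grip(0.)
goP(D(-.245,-.005,.17),r,.25,.073); st()
o=snap('g',('top',))
im,d=o['top']; w=cloud('top',d); q=w-edge; X=q@ex+.14; Y=q@ey-YL
for a in np.arange(.01,.14,.01):
    s=(abs(X-a)<.005)&(abs(Y)<.045)&(w[...,2]>.03)&(w[...,2]<.09)
    if s.sum(): print(a.round(3),s.sum(),'y',Y[s].min().round(3),Y[s].max().round(3),'z',np.median(w[s][:,2]).round(4))
cv2.imwrite('pics/g_crop.png',cv2.resize(im[90:250,300:450],None,fx=4,fy=3.7))
```

```text
t 26.32 tcp [ 0.5731 -0.2826  0.0938] F [ 0.2 -0.4  1.2] op 0.0499 q [ 0.36  0.63 -0.01  1.87  0.05  0.5  -1.74]
t 28.96 tcp [ 0.4081 -0.1762  0.2433] F [0.1 0.1 0.3] op 0.0001 q [ 0.32  0.18 -0.06  2.14  0.01  0.82 -1.8 ]
0.03 43 y -0.013 0.011 z 0.0429
0.04 53 y -0.015 0.014 z 0.0457
0.05 48 y -0.016 0.014 z 0.0469
0.06 47 y -0.015 0.013 z 0.0456
0.07 51 y -0.015 0.014 z 0.0457
0.08 51 y -0.016 0.014 z 0.0459
0.09 49 y -0.015 0.013 z 0.0468
0.1 50 y -0.016 0.014 z 0.0459
0.11 47 y -0.015 0.014 z 0.0462
0.12 50 y -0.017 0.013 z 0.0458
0.13 47 y -0.016 0.014 z 0.0452
```

View pics/g_crop.png

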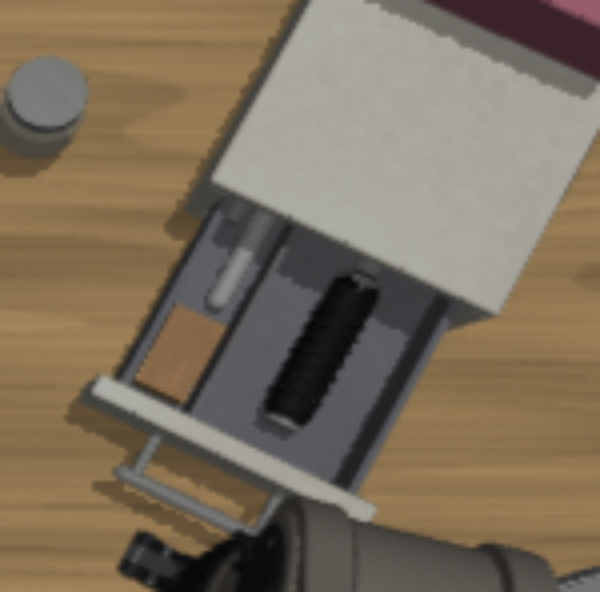

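The handle lies flat (top at 46 mm, as expected for the floor) and centred in the lane. Now I'll push the drawer shut by the bar.

Run:
```python
from h import *
r=ori(YD)
print(goP(D(-.238,0,.034),r,.15,.073,8)); st()
print(goP(D(-.090,0,.034),r,.06,.073,15)); st()
print(goP(D(-.045,0,.034),r,.03,.073,20)); s=st(); print((np.array(s['tcp_pos'])-edge)@ex)
goP(D(-.11,0,.034),r,.1,.073); goP(D(-.11,0,.2),r,.2,.073)
r2=ori(0); goP([.47,.10,.25],r2,.25); st()
o=snap('h',('top','side'))
im,d=o['top']; w=cloud('top',d); q=w-edge; X=q@ex; Y=q@ey
m=(abs(w[...,2]-.072)<.006)&(abs(Y)<.08)&(X<.0)&(X>-.17); print('front X',np.percentile(X[m],[2,50,98]).round(4))
m=(abs(w[...,2]-.05)<.005)&(abs(Y)<.045)&(X<-.03)&(X>-.2); print('bar X',np.median(X[m]))
cv2.imwrite('pics/h_both.png',np.vstack([cv2.resize(im[20:240,110:480],(500,297)),cv2.resize(o['side'][0][:300],(500,293))]))
```

```text
False
t 30.07 tcp [ 0.4159 -0.1746  0.1075] F [-0.7 -0.4  0.1] op 0.0 q [ 0.3   0.43 -0.05  2.22  0.05  0.49 -1.84]
False
t 32.68 tcp [ 0.5466 -0.2429  0.1071] F [-2.1 -0.  -2.6] op -0.0002 q [ 0.35  0.6  -0.04  1.88  0.04  0.66 -1.77]
True
t 33.62 tcp [ 0.569  -0.2546  0.1061] F [-0.5  0.5  0.1] op -0.0003 q [ 0.35  0.63 -0.04  1.81  0.04  0.7  -1.76]
-0.0647619098831631
t 36.7 tcp [0.4702 0.0985 0.3037] F [-0.2 -0.2  0.3] op -0.0001 q [-0.05  0.18 -0.32  1.99  0.07  0.99 -1.98]
front X [-0.0159 -0.0087 -0.0009]
bar X -0.050397089152211395
```

View pics/h_both.png

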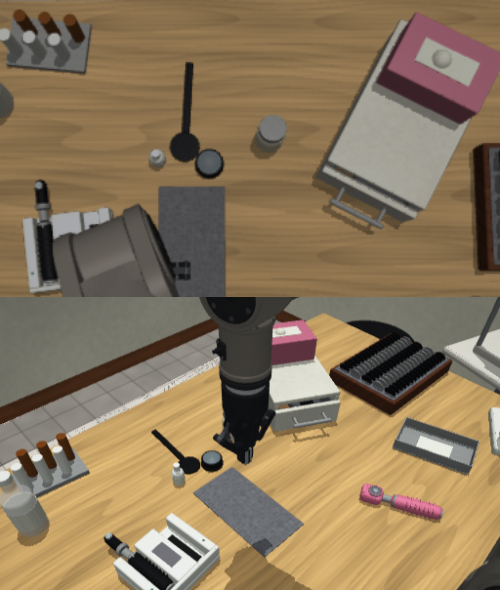

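```bash
python3 -c "
from h import *
job.job_done(); st()"
```

```text
the job is handed in; nothing more can be done
the job is handed in; nothing more can be done
```

The ophthalmoscope is in the wide lane of the drawer, head to the back, and the drawer is pushed shut. I handed the job in at about 37 s on the robot's clock.

**What I did:** I drew the drawer out to its stop and lifted the ophthalmoscope from the cradle by its head. I laid it on the mat and gripped it again by the handle. Then I slid it in head-down at 15° under the cabinet top, lowered it to the drawer floor, let go, and pushed the bar until it hit the stop.

**Last checks:**
- **Instrument:** before shutting, the handle lay flat and within 1–2 mm of the lane's centre line, its top 46 mm above the desk (48 mm expected). Its tail was about 25 mm behind the drawer front. The head was already under the cabinet top, so I did not see it directly.
- **Drawer:** after the push, the bar and drawer front measured within about 1 mm of fully shut.
- **Rest of the desk:** in the last picture the retinoscope is still in its bay and the other things in view look undisturbed. I did not measure them.

No check failed or disagreed, and the force guards tripped only on the contacts I meant to make. A last state reading after handing in was refused, so nothing was checked after that.

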